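# Index the well-plate carrier under the microscope lens

## Robot

A 6-joint arm with a two-finger parallel gripper is mounted at the origin on the work surface. World frame = base frame: x ahead of the robot, y to its left, z up, the work surface at z = 0. Lengths are in m, angles in degrees, forces in N, time in s.
With the tool pointing down it reaches from about 0.375 to 0.9 m from the base axis. Payload 3.1 kg.
Tool frame: the origin (TCP) lies on the centre line of the jaws, within the pads' length; the fingertips stand 14 mm ahead of it and the grasp point (between the pads) lies 5 mm behind it (bot.tips_ahead is the distance from the TCP to the fingertips, in m); z points along the fingers, y is the line along which they close (so a half turn about z gives the same grasp; the last joint's range is limited). The gripper opens to 87 mm and grips with 3 to 60 N. Pads are 19 mm wide; open, the fingers measure 117 mm over their backs; the gripper's body (75 mm by 190 mm) begins 51 mm behind the grasp point.
Start: joints at [56.923, 30.224, 82.088, -0, 67.689, -10.227], TCP at [0.243, 0.576, 0.237] pointing down, gripper open.
Joint ranges: [-176.69, 176.69], [-43.24, 126.21], [12.49, 139.97], [-82, 262], [0, 151.66], [-163.58, 163.58]. Speed limits (degrees/s): [159.86, 159.86, 180, 180, 180, 180].

## Interface

Orientations are given as a 3x3 rotation matrix whose columns are the frame's x, y, z axes.
In Python, from rig import bot gives the robot as it stands.
- The arm moves only by the tool play_rows, never from a script. Its argument "moves" is a list that holds one entry, the list of rows, each a list of 6 numbers: the shift along the tool's x, y, z in mm, then the turn, a rotation vector about the tool's x, y, z in rad. A call has 1 to 5 rows; each row shifts and turns the commanded pose from where the row before left it, along the tool's axes as they then stand; what a row does not reach is not made up. A row lasts 1/10 s, in which the tool goes at most 50 mm and 8.59 degrees, less where a joint would pass 70% of its speed; a pose out of reach is approached as far as the arm can. A call with a gripper value outside its range is refused whole. "fingers" is the opening, from -1 (shut) to 1 (fully open), set as the call begins (left out, the last holds). The fingers move at their own pace and stop on an object; the grip force is fixed at half the most. Time passes only in rows, so rows that do not move let the fingers close. It gives the time, the measured TCP pose, the force, the opening and the grip force at its end, in the units of the state.
- bot.read_state(): the state, without advancing time (a new reading comes with each control period).
- bot.capture(name): name is "side" or "top" or "wrist"; returns a dict with "image" (480x640x3 uint8, blue, green, red), "fx", "fy", "cx", "cy" (pixels), "R" (3x3) and "t" (3): a world point X has camera coordinates R X + t. Camera axes: x right, y down, z forward; pixel columns grow to the right and rows downward; lengths in m; the calibration is good to about 2 mm. The wrist camera is an equidistant fisheye: a pixel r from the principal point sees the ray r / f radians off the axis. A picture is of the moment at which its call begins. There is no depth.
- bot.hand_in(): hands the job in; it is judged then, once.
Trained networks look in a picture, given as the dict that the camera call returned (one of the last four; its "shot" number tells which), for a name from the list of things; names that differ only in an ending like _2 or _b are one class to them, and where a whole thing is asked for, a point or a joint stands for the part that bears it (a point fixed in the world has none). Each returns a list of dicts, best first, with "confidence" (0 to 1); they miss things now and then, are a little off and sometimes report something else, mostly with a low value. They report only what shows in the picture. A call takes as long as a camera call. They do not tell look-alikes from the thing itself.
- bot.search_frame(picture, query): "centre" ([column, row] in pixels, amid what is visible of it).
- bot.silhouettes(picture, query): "pixels" (480x640 bool, what is visible of it) and "centre" ([column, row] in pixels, amid what is visible of it).
- bot.pinpoint(picture, query): "centre" ([column, row] in pixels: a listed point, or the origin of a listed thing).
The state is a dict: "time_s": time; "joint_positions": joint angles; "qvel": joint speeds; "tau": joint torques, N m; "position": TCP position; "tcp_rot": TCP orientation; "force": force on the tool from outside, world axes, zero at the start; "moment": the same for the moment, N m; "opening": opening from 0.0 (shut) to 1.0 (fully open); "grasp_force": force on a finger pad.
Only numpy, scipy, OpenCV 4.12 (cv2) and the standard library are available. Lean on these libraries where they do the work, as an engineer would, in place of code of your own. Each camera call takes 0.05 s, during which the arm holds its last target. There are 200 camera calls.

## Task

The well-plate carrier is locked in the middle hole of its indexing stage. Pull up its black spring plunger knob, slide the carrier one hole over so that the well plate sits under the narrow microscope lens (not under the wide round lamp), and let the plunger snap fully home into that hole.

Things in the scene. Friction and masses are not known exactly. Their poses are not given: they have to be found in the camera images.
- knob_mid (a point): Centre of the plunger's black knob, an upright cylinder 28 mm wide, 30 mm tall, on the side of the stage nearest the robot; 84 mm above the bench when home. Below it a 22 mm wide barrel, then the carrier's flat tongue (top at 45 mm). z up: pull direction; y: along the rails; x: across, towards the well plate. It moves along y only with the carrier. 60 mm around it is free.
- plunger (a joint): How far the knob is pulled up, in m: 0 is home (pin fully down in a hole), stop at 0.028. A spring pushes it down, 6 N at home, 12 N at full pull. The pin clears the bar from 0.020 on. Between holes it rests on the bar at 0.020. The holes are tapered: released within 8 mm of a hole's centre, the pin slips in and centres the carrier.
- carrier (a joint): Slide of the aluminium plate carrier along the rails, in m, growing along +y of the knob's axes; 0 at the start, locked in the middle hole. The other two holes lie at -0.060 and +0.060; stops at -0.080 and +0.080. Friction about 1.5 N.
- plate_mid (a point): Centre of the top of the white 24-well plate (128 x 86 mm, long side along the rails) fixed in the carrier, 45 mm above the bench, 120 mm from the knob's axis along its +x; same axes as the knob.
- lens (a point): Lower tip of the microscope lens, a narrow stepped steel barrel (22 mm wide near the tip, 44 mm white and black body above, top at 189 mm) on an arm from a white post behind the stage, tip 70 mm above the bench. It is straight above the plate's centre when the carrier is in one outer hole, left or right; over the other one hangs a flat round lamp 76 mm wide.
There are look-alikes about, which are no part of the job. Leave any blue look-alike of the part that bears lens alone.

How it is judged (in metres and radians):
On the way:
1. the plunger knob is pulled up by at least 15 mm (value of joint plunger above 0.015 m), for 0.1 s.
At the end, for the whole second after the job is handed in: The plunger has snapped home (within 4 mm of fully down) in the hole under the lens: the well plate's centre is within 10 mm, seen from above, of the lens axis, and the carrier is at rest (horizontal distance between plate_mid and lens below 0.01 m and value of joint plunger below 0.004 m and velocity of joint carrier between -0.01 and 0.01 m/s); the robot touches nothing.
It also fails if it takes over 32 s, if anything falls off the work surface, if the arm or the gripper's body presses on something with over 40 N, if the wrist force passes 120 N, or if a joint passes its speed limit or range.

## Working session

There is one attempt and no reset: what is moved stays moved. The work goes in short steps, Python scripts to look and compute and a tool call to move; the robot and the scene stay as the last step left them, time stands still between calls to the robot, and variables do not carry over. Pictures are saved under pics/ and viewed, at most 10 in all, crops included, and the job is handed in when it is done.

Besides the shell and the picture viewer there is one more tool, called by a JSON object that holds its "name" and its "arguments", one argument or row to a line. play_rows: Moves the arm, as the interface text tells. Its arguments: {"type":"object","properties":{"moves":{"type":"array","items":{"type":"array","items":{"type":"array","items":{"type":"number"}}}},"fingers":{"type":"number"}},"required":["moves"]}

```bash
ls; mkdir -p pics; cat > h.py <<'E'
import numpy as np, cv2
from rig import bot
def tri(obs):
    A=[];b=[]
    for p,uv in obs:
        R=np.array(p["R"]);t=np.array(p["t"]);C=-R.T@t
        d=R.T@np.array([(uv[0]-p["cx"])/p["fx"],(uv[1]-p["cy"])/p["fy"],1]);d/=np.linalg.norm(d)
        P=np.eye(3)-np.outer(d,d);A.append(P);b.append(P@C)
    A=np.vstack(A);b=np.hstack(b);x=np.linalg.lstsq(A,b,rcond=None)[0]
    return x,np.linalg.norm(A@x-b)
def onplane(p,uv,z):
    R=np.array(p["R"]);t=np.array(p["t"]);C=-R.T@t
    d=R.T@np.array([(uv[0]-p["cx"])/p["fx"],(uv[1]-p["cy"])/p["fy"],1])
    return C+d*(z-C[2])/d[2]
E
python3 - <<'E'
from h import *
s=bot.capture("side");t=bot.capture("top")
cv2.imwrite("pics/s.png",s["image"]);cv2.imwrite("pics/t.png",t["image"])
Z={"knob_mid":.084,"plate_mid":.045,"lens":.07}
for q in Z:
  for n,p in (("side",s),("top",t)):
    for d in bot.pinpoint(p,q): print(q,n,np.round(d["centre"]),round(d["confidence"],2),onplane(p,d["centre"],Z[q]).round(3))
for n,p in (("side",s),("top",t)): print(n,(-np.array(p["R"]).T@p["t"]).round(2))
print(bot.read_state()["tcp_rot"],bot.read_state()["time_s"])
E
```

```text
pics
knob_mid side [388. 375.] 0.89 [ 0.589 -0.081  0.084]
knob_mid top [445. 252.] 0.67 [ 0.586 -0.081  0.084]
plate_mid top [417. 194.] 0.88 [ 0.699 -0.046  0.045]
lens side [407. 301.] 0.88 [0.682 0.014 0.07 ]
lens side [176. 204.] 0.57 [0.464 0.373 0.07 ]
lens top [195. 329.] 0.87 [0.46  0.368 0.07 ]
lens top [385. 200.] 0.82 [0.684 0.021 0.07 ]
side [ 0.34 -0.42  0.71]
top [0.54 0.17 0.88]
[[-9.21504635e-01  3.88367316e-01 -1.87771529e-04]
 [ 3.88367357e-01  9.21504590e-01 -2.95466668e-04]
 [ 5.82827286e-05 -3.45198237e-04 -9.99999939e-01]] 0.4
```

View pics/s.png

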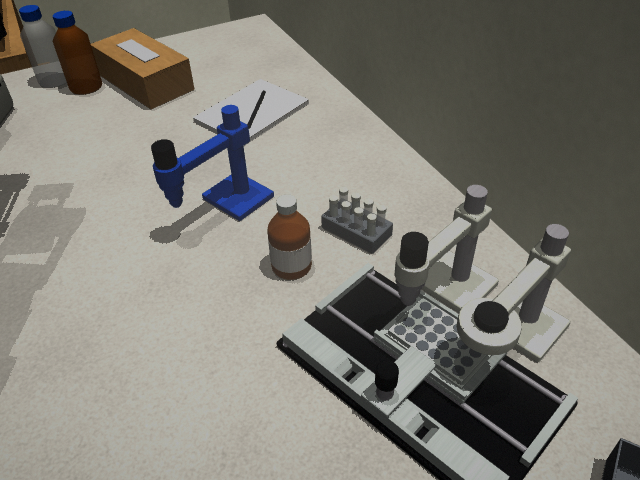

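View pics/t.png

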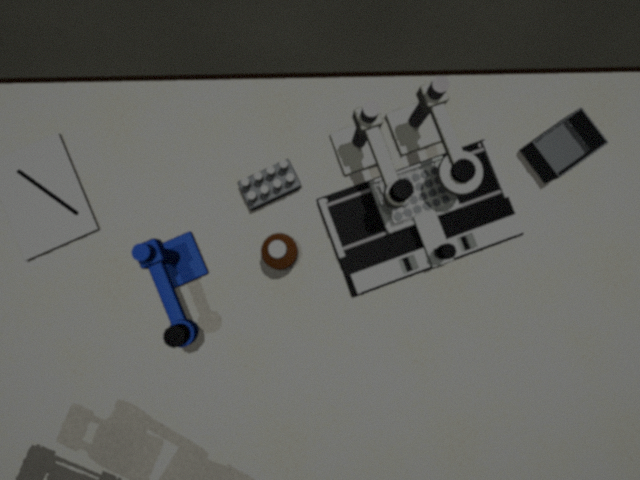

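Candidates for the lens: the blue one at side (176,204) / top (180,333) is the look-alike. The narrow stepped barrel at side (407,301) / top (385,200) fits the description: it is white and black, behind the stage. The flat disc at side (490,325) is the lamp. The geometry puts the lens at carrier +0.060. I'll confirm this in a crop.

```bash
python3 - <<'E'
from h import *
s=bot.capture("side");t=bot.capture("top")
cv2.imwrite("pics/c.png",cv2.resize(s["image"][180:440,270:590],None,fx=2.3,fy=2.3,interpolation=cv2.INTER_CUBIC))
P={q:tri([(s,min(bot.pinpoint(s,q),key=lambda d:-d["centre"][0])["centre"]),(t,max(bot.pinpoint(t,q),key=lambda d:d["centre"][0])["centre"])]) for q in("knob_mid","lens")}
print(P)
d=P["lens"][0]-P["knob_mid"][0];a=np.arctan2(d[1],d[0])-np.arctan2(.06,.12);print("x axis angle",np.degrees(a),np.hypot(*d[:2]))
# direction of rails: long lines on known planes
E
```

```text
{'knob_mid': (array([ 0.58837279, -0.082556  ,  0.08411701]), np.float64(0.0010393021649306906)), 'lens': (array([0.68199512, 0.01285927, 0.06651793]), np.float64(0.0035189060688774715))}
x axis angle 18.978355730584852 0.13367578154711274
```

View pics/c.png

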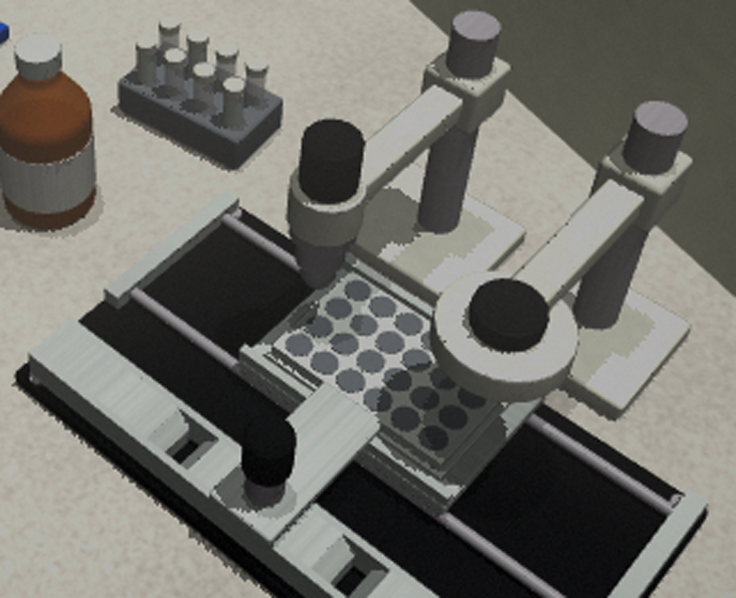

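The crop shows the narrow stepped barrel at (320,270), on the knob's +y side, and the lamp disc at (500,330). The knob is at (268,450). So the target is carrier +0.060. I'm moving now.

{"name": "play_rows", "arguments": {
  "moves": [
    [[-36,-30,-8,0,0,0],[-36,-30,-8,0,0,0],[-36,-30,-8,0,0,0],[-36,-30,-8,0,0,0],[-36,-30,0,0,0,0]]
  ],
  "fingers": 1
}}

```text
time_s: 1.2
position: [0.3515, 0.3667, 0.2699]
tcp_rot: [[-0.922, 0.388, 0.003], [0.388, 0.922, 0.002], [-0.002, 0.003, -1.0]]
force: [0.6, 0.6, 0.2]
opening: 1.0
grasp_force: 0.0
```

{"name": "play_rows", "arguments": {
  "moves": [
    [[-36,-30,0,0,0,0],[-36,-30,0,0,0,0],[-36,-30,0,0,0,0],[-36,-30,0,0,0,0],[-36,-30,0,0,0,0]]
  ]
}}

```text
time_s: 1.7
position: [0.4586, 0.1579, 0.2689]
tcp_rot: [[-0.922, 0.388, 0.001], [0.388, 0.922, 0.0], [-0.001, 0.001, -1.0]]
force: [0.8, 1.4, 0.8]
opening: 1.002
grasp_force: 0.0
```

{"name": "play_rows", "arguments": {
  "moves": [
    [[-36,-30,0,0,0,0],[-36,-30,0,0,0,0],[-36,-30,0,0,0,0],[-36,-30,0,0,0,0],[-36,-30,0,0,0,0]]
  ]
}}

```text
time_s: 2.2
position: [0.5662, -0.0504, 0.2688]
tcp_rot: [[-0.921, 0.389, 0.001], [0.389, 0.921, 0.0], [-0.001, 0.0, -1.0]]
force: [0.1, 0.9, 0.9]
opening: 0.999
grasp_force: 0.0
```

{"name": "play_rows", "arguments": {
  "moves": [
    [[0,0,0,0,0,-0.144],[0,0,0,0,0,-0.144],[0,0,0,0,0,-0.144],[0,0,0,0,0,-0.144],[0,0,0,0,0,-0.144]]
  ]
}}

```text
time_s: 2.7
position: [0.5655, -0.0486, 0.2686]
tcp_rot: [[-0.947, -0.321, 0.0], [-0.321, 0.947, 0.0], [-0.0, 0.0, -1.0]]
force: [0.1, 0.8, 0.1]
opening: 0.999
grasp_force: 0.0
```

```bash
python3 - <<'E'
from h import *
w=bot.capture("wrist");st=bot.read_state()
R=np.array(w["R"]);t=np.array(w["t"]);C=-R.T@t
T=np.array(st["tcp_rot"]);p=np.array(st["position"]);print(p.round(4),C.round(3))
def ray(uv,z):
    v=np.array([uv[0]-w["cx"],uv[1]-w["cy"]]);r=np.hypot(*v);th=r/w["fx"]
    d=R.T@np.r_[v/r*np.sin(th),np.cos(th)];return C+d*(z-C[2])/d[2]
for q,z in(("knob_mid",.084),("plate_mid",.045),("lens",.07)):
  for d in bot.pinpoint(w,q):
    X=ray(d["centre"],z);print(q,np.round(d["centre"]),round(d["confidence"],2),X.round(4),"tool mm",(1e3*T.T@(X-p)).round(1))
cv2.imwrite("pics/w.png",w["image"])
E
```

```text
[ 0.5656 -0.0486  0.2686] [ 0.489 -0.073  0.418]
knob_mid [273. 222.] 0.73 [ 0.5868 -0.0817  0.084 ] tool mm [ -9.2 -38.2 184.6]
plate_mid [283. 314.] 0.7 [ 0.699  -0.0413  0.045 ] tool mm [-128.5  -36.4  223.6]
lens [336. 331.] 0.98 [0.6868 0.0177 0.07  ] tool mm [-136.1   23.3  198.6]
lens [637. 246.] 0.7 [0.4647 0.3758 0.07  ] tool mm [-42.4 434.1 198.5]
```

View pics/w.png

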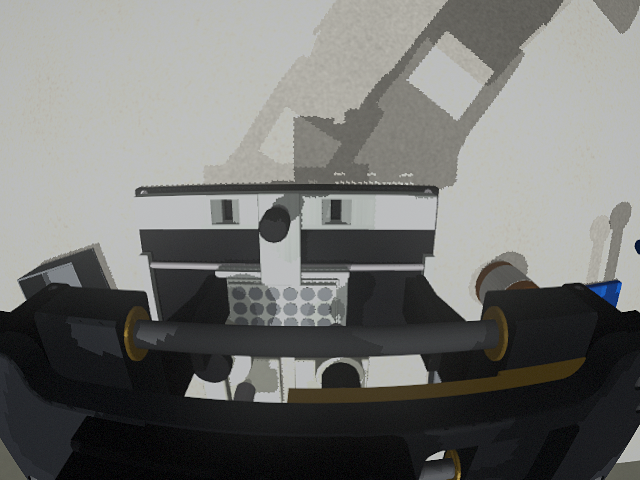

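{"name": "play_rows", "arguments": {
  "moves": [
    [[-5,-20,0,0,0,0],[-5,-19,20,0,0,0],[0,0,35,0,0,0],[0,0,35,0,0,0],[0,0,0,0,0,0]]
  ]
}}

```text
time_s: 3.4
position: [0.5838, -0.0813, 0.174]
tcp_rot: [[-0.95, -0.313, -0.01], [-0.313, 0.95, 0.004], [0.009, 0.007, -1.0]]
force: [-2.0, 0.7, -1.6]
opening: 1.0
grasp_force: 0.0
```

```bash
python3 - <<'E'
from h import *
s=bot.capture("side");t=bot.capture("top");w=bot.capture("wrist");st=bot.read_state()
T=np.array(st["tcp_rot"]);p=np.array(st["position"]);print(p.round(4))
R=np.array(w["R"]);C=-R.T@np.array(w["t"])
for n,c in(("side",s),("top",t)):
  for d in bot.pinpoint(c,"knob_mid"): X=onplane(c,d["centre"],.084);print(n,d["confidence"],(1e3*T.T@(X-p)).round(1))
for d in bot.pinpoint(w,"knob_mid"):
  v=np.array(d["centre"])-[w["cx"],w["cy"]];r=np.hypot(*v);th=r/w["fx"];D=R.T@np.r_[v/r*np.sin(th),np.cos(th)];X=C+D*(.084-C[2])/D[2];print("w",d["confidence"],(1e3*T.T@(X-p)).round(1))
E
```

```text
[ 0.5883 -0.0825  0.1798]
side 0.67 [-1.8  1.6 95.8]
top 0.56 [ 1.2 -3.  95.8]
w 0.93 [ 0.9  0.3 95.8]
```

{"name": "play_rows", "arguments": {
  "moves": [
    [[0,0,30,0,0,0],[0,0,30,0,0,0],[0,0,25,0,0,0],[0,0,12,0,0,0],[0,0,0,0,0,0]]
  ]
}}

```text
time_s: 4.2
position: [0.5869, -0.0821, 0.081]
tcp_rot: [[-0.949, -0.316, -0.002], [-0.316, 0.949, 0.001], [0.001, 0.001, -1.0]]
force: [-0.3, -0.2, -0.2]
opening: 1.002
grasp_force: 0.0
```

{"name": "play_rows", "arguments": {
  "moves": [
    [[0,0,0,0,0,0],[0,0,0,0,0,0],[0,0,0,0,0,0],[0,0,0,0,0,0],[0,0,0,0,0,0]]
  ],
  "fingers": -1
}}

```text
time_s: 4.7
position: [0.5876, -0.0824, 0.0821]
tcp_rot: [[-0.949, -0.316, 0.001], [-0.316, 0.949, -0.0], [-0.001, -0.001, -1.0]]
force: [-0.1, 0.4, -0.6]
opening: 0.632
grasp_force: 0.0
```

{"name": "play_rows", "arguments": {
  "moves": [
    [[0,0,0,0,0,0],[0,0,0,0,0,0],[0,0,0,0,0,0],[0,0,0,0,0,0],[0,0,0,0,0,0]]
  ]
}}

```text
time_s: 5.2
position: [0.5873, -0.0822, 0.0815]
tcp_rot: [[-0.949, -0.316, -0.0], [-0.316, 0.949, 0.0], [0.0, 0.0, -1.0]]
force: [-0.6, 1.2, -0.6]
opening: 0.31
grasp_force: 30.0
```

{"name": "play_rows", "arguments": {
  "moves": [
    [[0,0,-5,0,0,0],[0,0,-8,0,0,0],[0,0,-8,0,0,0],[0,0,-4,0,0,0],[0,0,0,0,0,0]]
  ]
}}

```text
time_s: 5.7
position: [0.5872, -0.0821, 0.1067]
tcp_rot: [[-0.949, -0.316, -0.0], [-0.316, 0.949, 0.0], [-0.0, 0.0, -1.0]]
force: [3.3, 1.0, -11.9]
opening: 0.308
grasp_force: 30.0
```

{"name": "play_rows", "arguments": {
  "moves": [
    [[0,0,0,0,0,0],[0,0,0,0,0,0]]
  ]
}}

```text
time_s: 5.9
position: [0.5872, -0.0822, 0.1061]
tcp_rot: [[-0.949, -0.316, -0.0], [-0.316, 0.949, 0.0], [0.0, 0.0, -1.0]]
force: [2.6, 1.1, -11.3]
opening: 0.312
grasp_force: 30.0
```

Spring force of 11.3 N matches a 24.6 mm pull without slip. Next I slide +60 mm.

{"name": "play_rows", "arguments": {
  "moves": [
    [[0,8,0,0,0,0],[0,14,0,0,0,0],[0,16,0,0,0,0],[0,14,0,0,0,0],[0,8,0,0,0,0]]
  ]
}}

```text
time_s: 6.4
position: [0.5674, -0.0231, 0.1066]
tcp_rot: [[-0.948, -0.317, -0.001], [-0.317, 0.948, 0.001], [0.001, 0.001, -1.0]]
force: [3.0, -1.8, -11.7]
opening: 0.31
grasp_force: 30.0
```

{"name": "play_rows", "arguments": {
  "moves": [
    [[0,0,0,0,0,0],[0,0,0,0,0,0],[0,0,0,0,0,0]]
  ]
}}

```text
time_s: 6.7
position: [0.568, -0.025, 0.1064]
tcp_rot: [[-0.949, -0.316, -0.001], [-0.316, 0.949, 0.001], [0.001, 0.001, -1.0]]
force: [1.2, 2.7, -12.1]
opening: 0.314
grasp_force: 30.0
```

{"name": "play_rows", "arguments": {
  "moves": [
    [[0,0,6,0,0,0],[0,0,8,0,0,0],[0,0,6,0,0,0],[0,0,3,0,0,0],[0,0,0,0,0,0]]
  ]
}}

```text
time_s: 7.2
position: [0.5683, -0.0256, 0.0831]
tcp_rot: [[-0.949, -0.316, -0.001], [-0.316, 0.949, -0.0], [0.001, 0.0, -1.0]]
force: [-0.9, 1.5, -6.3]
opening: 0.314
grasp_force: 30.0
```

{"name": "play_rows", "arguments": {
  "moves": [
    [[0,0,0,0,0,0],[0,0,0,0,0,0],[0,0,0,0,0,0],[0,0,0,0,0,0],[0,0,0,0,0,0]]
  ],
  "fingers": 1
}}

```text
time_s: 7.7
position: [0.5688, -0.0255, 0.0842]
tcp_rot: [[-0.949, -0.316, 0.001], [-0.316, 0.949, -0.0], [-0.001, -0.001, -1.0]]
force: [-0.3, -0.5, -0.4]
opening: 0.678
grasp_force: 0.0
```

{"name": "play_rows", "arguments": {
  "moves": [
    [[0,0,0,0,0,0],[0,0,0,0,0,0],[0,0,0,0,0,0],[0,0,0,0,0,0],[0,0,0,0,0,0]]
  ]
}}

```text
time_s: 8.2
position: [0.5684, -0.0253, 0.0835]
tcp_rot: [[-0.949, -0.316, -0.0], [-0.316, 0.949, 0.0], [0.0, 0.0, -1.0]]
force: [-1.0, 0.1, 0.3]
opening: 0.988
grasp_force: 0.0
```

{"name": "play_rows", "arguments": {
  "moves": [
    [[0,0,-20,0,0,0],[0,0,-30,0,0,0],[0,0,-40,0,0,0],[0,0,-40,0,0,0],[0,0,-30,0,0,0]]
  ]
}}

```text
time_s: 8.7
position: [0.569, -0.0255, 0.2461]
tcp_rot: [[-0.949, -0.316, 0.003], [-0.316, 0.949, -0.001], [-0.002, -0.001, -1.0]]
force: [0.3, 1.1, -0.3]
opening: 1.001
grasp_force: 0.0
```

{"name": "play_rows", "arguments": {
  "moves": [
    [[40,0,0,0,0,0],[40,0,0,0,0,0],[20,0,0,0,0,0],[0,0,0,0,0,0],[0,0,0,0,0,0]]
  ]
}}

```text
time_s: 9.2
position: [0.4742, -0.0571, 0.2439]
tcp_rot: [[-0.949, -0.315, 0.002], [-0.315, 0.949, -0.0], [-0.002, -0.001, -1.0]]
force: [0.1, -0.0, -0.5]
opening: 0.995
grasp_force: 0.0
```

```bash
python3 - <<'E'
from h import *
s=bot.capture("side");t=bot.capture("top")
cv2.imwrite("pics/e.png",cv2.resize(s["image"][180:440,270:590],None,fx=2.3,fy=2.3,interpolation=cv2.INTER_CUBIC))
for q,z in(("knob_mid",.084),("plate_mid",.045),("lens",.07)):
  o=[]
  for n,p in(("side",s),("top",t)):
    D=[d for d in bot.pinpoint(p,q) if d["centre"][0]>300]
    for d in D[:1]: o.append((p,d["centre"]));print(q,n,round(d["confidence"],2),onplane(p,d["centre"],z).round(4))
  if len(o)==2: print(tri(o))
E
```

```text
knob_mid side 0.6 [ 0.572  -0.0223  0.084 ]
knob_mid top 0.57 [ 0.5668 -0.0275  0.084 ]
(array([ 0.56793745, -0.02630244,  0.09105973]), np.float64(0.0020658492129522))
plate_mid side 0.64 [0.6809 0.0123 0.045 ]
plate_mid top 0.96 [0.6843 0.0105 0.045 ]
(array([0.68243918, 0.01138737, 0.04571461]), np.float64(0.002596935162515475))
lens side 0.92 [0.6854 0.0126 0.07  ]
lens top 0.66 [0.6855 0.0172 0.07  ]
(array([0.6871115 , 0.01597247, 0.06522854]), np.float64(0.0011527649002777013))
```

View pics/e.png

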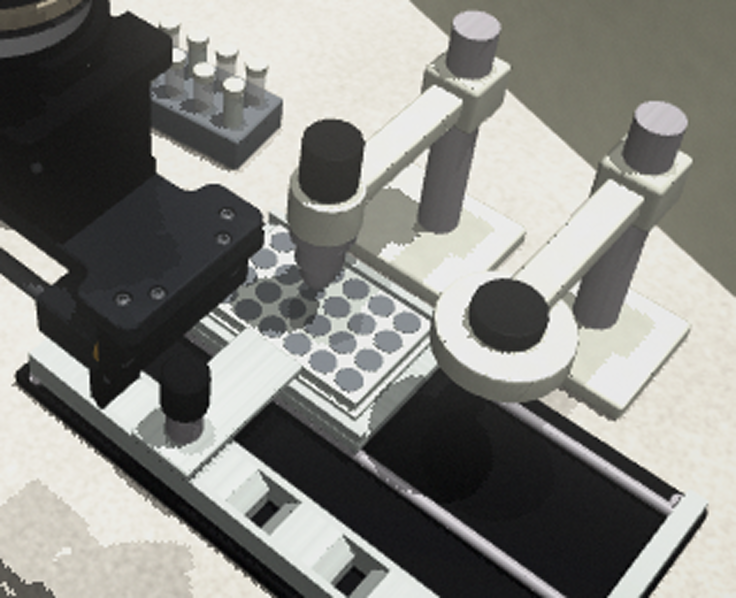

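The plate now sits under the lens. I'm moving the arm clear to check the knob height without occlusion.

{"name": "play_rows", "arguments": {
  "moves": [
    [[0,-40,-20,0,0,0],[0,-40,-20,0,0,0],[0,-40,-20,0,0,0],[0,-40,0,0,0,0],[0,0,0,0,0,0]]
  ]
}}

```text
time_s: 10.1
position: [0.5264, -0.214, 0.3042]
tcp_rot: [[-0.95, -0.312, 0.004], [-0.312, 0.95, -0.004], [-0.002, -0.005, -1.0]]
force: [-0.2, -0.2, -0.5]
opening: 1.0
grasp_force: 0.0
```

```bash
python3 - <<'E'
from h import *
s=bot.capture("side");t=bot.capture("top")
R=np.array(s["R"])
def proj(X):
    c=R@np.array(X)+s["t"];return np.array([s["fx"]*c[0]/c[2]+s["cx"],s["fy"]*c[1]/c[2]+s["cy"]])
old=cv2.imread("pics/s.png");new=s["image"]
for n,im,xy in(("old",old,(.5875,-.0822)),("new",new,(.5685,-.0253))):
    c=[proj((*xy,z)) for z in(.069,.084,.099,.104,.112)];print(n,np.round(c,1).tolist())
    u,v=c[1].round().astype(int);g=cv2.cvtColor(im,cv2.COLOR_BGR2GRAY)[v-30:v+35,u-3:u+4].mean(1);print("col from row",v-30,g.round().astype(int).tolist())
for n,p in(("s",s),("t",t)):
  for d in bot.pinpoint(p,"knob_mid"): print(n,d["confidence"],d["centre"],onplane(p,d["centre"],.084).round(4))
u,v=proj((.5685,-.0253,.084)).round().astype(int);a=new[v-50:v+60,u-60:u+60]
u,v=proj((.5875,-.0822,.084)).round().astype(int);b=old[v-50:v+60,u-60:u+60]
cv2.imwrite("pics/k.png",cv2.resize(np.hstack([b,a]),None,fx=3.3,fy=3.3))
E
```

```text
old [[386.1, 382.9], [386.7, 376.0], [387.4, 369.0], [387.6, 366.6], [388.0, 362.7]]
col from row 346 [61, 62, 61, 57, 53, 50, 43, 34, 27, 24, 16, 17, 19, 19, 18, 20, 20, 20, 20, 19, 18, 18, 19, 18, 17, 18, 18, 18, 18, 17, 17, 16, 17, 12, 9, 8, 9, 8, 9, 8, 8, 7, 7, 7, 8, 22, 47, 47, 46, 47, 48, 49, 51, 71, 99, 149, 149, 148, 148, 169, 177, 178, 177, 176, 177]
new [[350.0, 355.2], [350.1, 348.3], [350.2, 341.1], [350.3, 338.7], [350.3, 334.8]]
col from row 318 [45, 53, 69, 80, 81, 90, 83, 70, 58, 48, 41, 32, 33, 34, 36, 36, 36, 36, 37, 36, 37, 36, 36, 35, 36, 35, 36, 36, 35, 36, 35, 34, 34, 27, 23, 24, 23, 24, 22, 24, 23, 22, 22, 22, 23, 40, 83, 80, 79, 79, 79, 79, 78, 80, 98, 154, 188, 220, 224, 232, 241, 240, 240, 240, 239]
s 0.84 [351.3, 348.1] [ 0.57   -0.0258  0.084 ]
t 0.48 [414.0, 259.7] [ 0.5735 -0.0242  0.084 ]
```

View pics/k.png

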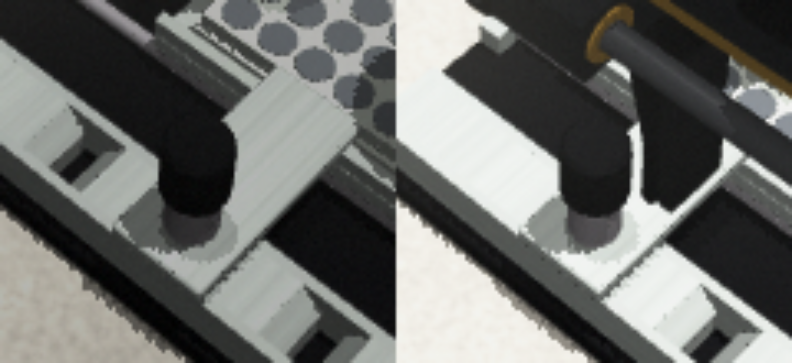

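The knob's lower edge and the visible length of barrel match the start picture (left: knob bottom at row 391; right: row 363, with about 9 px of barrel in both). So the plunger is home, in the hole under the lens, and I'm handing in.

```bash
python3 -c "
from rig import bot
print(bot.hand_in())"
```

```text
the job is handed in; nothing more can be done
None
```

The carrier is in the +60 mm hole with the well plate under the narrow microscope lens and the plunger home in the camera check; the job was handed in at about 10 s, with no verdict returned.

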